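Clamp the lid of a bench pressure filter

ROBOT

A 7-joint arm with a two-finger parallel gripper is mounted at the origin on the work surface. World frame = base frame: x ahead of the robot, y to its left, z up, the work surface at z = 0. Lengths are in m, angles in rad, forces in N, time in s.
With the tool pointing down it reaches from about 0.425 to 0.925 m from the base axis. Payload 6.8 kg.
Tool frame: the origin (TCP) lies midway between the tips of the shut fingers; the grasp point (between the pads) lies 19 mm behind it; z points along the fingers, y is the line along which they close (so a half turn about z gives the same grasp; the last joint's range is limited). The gripper opens to 85 mm and grips with 20 to 120 N. Pads are 22 mm wide; open, the fingers measure 114 mm over their backs; the gripper's body (76 mm by 85 mm) begins 54 mm behind the grasp point. The pads swing forward as they close: fully open they stand 13 mm farther back than shut.
Start: joints at [1.131, 0.477, 0.022, 1.555, -0.011, 1.109, -0.083], TCP at [0.22, -0.638, 0.231] pointing down, gripper open.
Joint ranges: [-2.96, 2.96], [-0.34, 2.1], [-1.41, 1.46], [0.24, 2.44], [-1.37, 4.51], [0.17, 1.92], [-2.96, 2.96]. Speed limits (rad/s): [2.39, 2.39, 3.14, 3.14, 3.14, 3.14, 3.14].

INTERFACE

Orientations are given as a rotation vector (axis times angle).
In Python, from bench import r gives the robot as it stands.
- The arm moves only by the tool servo_tool, never from a script. Its arguments are lists of equal length, an entry for each row: "turn": the turn, a rotation vector about the world's x, y, z in units of 5 degrees (1.0 is 5 degrees), a list of three; "slide": the shift along the world's x, y, z in units of 30 mm (1.0 is 30 mm), a list of three; "hand": the opening, from 0 (shut) to 1 (fully open). In form: {"turn": [[rx, ry, rz], ...], "slide": [[dx, dy, dz], ...], "hand": [hand, ...]}. A call has 1 to 8 rows; each row is the pose to reach, as a shift and turn from the pose commanded when the call began; what a row does not reach only later rows make up. A row lasts 1/8 s, in which the tool goes at most 62.5 mm and 10.7 degrees, less where a joint would pass 70% of its speed; a pose out of reach is approached as far as the arm can. A call with a gripper value outside its range is refused whole. The fingers move at their own pace and stop on an object; "squeeze" is the grip in N (left out, the last holds). Time passes only in rows, so rows that repeat a pose let the fingers close. It gives the time, the measured TCP pose, the force, the opening and the grip force at its end, in the units of the state.
- r.get_obs(): the state, without advancing time (a new reading comes with each control period).
- r.grab_frame(name): name is "side" or "top"; returns (picture, depth): 420x560x3 uint8, red, green, blue; 420x560 float32, m along the optical axis (not along the pixel's ray), 0 where there is no reading.
- r.get_calibration(name): a dict with "fovy" (degrees; the focal length in pixels is half the picture's height over the tangent of half this angle, whatever the lens; pixels are square), "cx", "cy" (the principal point, pixels), "R" (3x3) and "t" (3): a world point X has camera coordinates R X + t. Camera axes: x right, y down, z forward; pixel columns grow to the right and rows downward; lengths in m; the calibration is good to about 2 mm. A picture is of the moment at which its call begins. get_calibration takes no time and is no camera call.
- r.hand_in(): hands the job in; it is judged then, once.
The state is a dict: "clock": time; "joints": joint angles; "qvel": joint speeds; "tau": joint torques, N m; "tcp_pos": TCP position; "orientation": TCP orientation; "contact_force": force on the tool from outside, world axes, zero at the start; "moment": the same for the moment, N m; "grip_width": finger opening in m; "gripper_force": force on a finger pad.
Only numpy, scipy, OpenCV 4.12 (cv2) and the standard library are available. Lean on these libraries where they do the work, as an engineer would, in place of code of your own. Each camera call takes 0.05 s, during which the arm holds its last target. There are 200 camera calls.

TASK

The lid of the stainless pressure filter is on but not yet clamped. With the back of a finger push the clamp strap round over the lid until its notched end is fully home on the headed keeper stud, and only then push the cam lever down along the strap as far as it goes. Use the fingers only, do not lift, tip or shove the filter from its place, and leave the bottles and glassware around it standing where they are.

Things in the scene. Friction and masses are not known exactly. Their poses are not given: they have to be found in the camera images.
- filter: the pressure filter, a stainless vessel of about 4 kg standing loose on four rubber feet: round foot plate 148 mm across, barrel 94 mm, lid and flanges 116 mm across, flat of the lid 112 mm above the bench (its round boss under the strap 124 mm). Origin on its centre line at the bench; z up. Its -x side carries the keeper stud and its +x side the hinge post, each 66 mm from the centre line. A gauge, a nipple and a vent cap stand on the +y half of the lid, none above 134 mm.
- keeper (a point): the headed keeper stud on the filter's flange, a 10 mm upright neck with a round head 22 mm across whose top is at 155 mm above the bench; this point is on its axis at the height of the strap's mid-thickness, 140 mm above the bench. Under it a lug 24 mm wide reaches 80 mm from the filter's centre line, its top 102 mm above the bench
- strap_hinge (a point): point on the strap's upright hinge axis at the strap's mid-thickness, 140 mm above the bench. The hinge boss is 28 mm across and its cap reaches 12.5 mm above this point
- strap_tab (a point): centre of the strap's free end, 155 mm from the hinge axis, at mid-thickness. The strap is a flat steel bar 24 mm wide and 9 mm thick that reaches 176 mm from its hinge; from 125 to 139 mm it is notched on its leading side for the stud. The end beyond 146 mm overhangs the flange, with nothing but the bench beneath it. The point's x axis points from this end to the hinge; its -y axis points to the outer side, which is the one to push on, and +y the way the strap closes
- strap (a joint): angle of the strap about the upright hinge axis (rad): 0 = home, over the middle of the lid with the stud's neck in its notch, against its stop; it grows as the strap is swung open, anticlockwise seen from above, to 1.5. It stays where it is left; about 1.5 N at the free end moves it
- lever_pivot (a point): middle of the cam lever's level pin, carried between two cheeks on top of the strap, 66 mm from the hinge axis and 20 mm above the strap's mid-thickness; it is over the middle of the lid when the strap is home. Axes as the strap's: x points to the hinge, z up
- lever_tip (a point): point on the face to push of the lever's end paddle, 72 mm along the lever from the pin, on its centre line; the paddle is 24 mm wide, 26 mm long and 8 mm thick and ends 86 mm from the pin. The face looks away from the hinge while the lever stands and upward once it lies down. The point's z axis points along the lever from pin to tip, its -x axis out of this face
- lever (a joint): angle of the cam lever about its pin (rad): 0 = open, standing 80 degrees above level and leaning towards the strap's hinge; it grows as the lever goes down towards the hinge, to its stop at 1.36, where it lies along the top of the strap, 2 degrees above level, its tip over the hinge. It stays where it is left; about 5 N across its tip moves it
- beaker: a glass beaker, 64 mm across, 85 mm high, standing loose; origin at the centre of its foot
- bottle: a capped amber reagent bottle, 60 mm across, 125 mm high, standing loose; origin at the centre of its foot
- jar: a clear jar with a white screw cap, 68 mm across, 70 mm high, standing loose; origin at the centre of its foot
- washer: a white squeeze bottle with a bent spout, 60 mm across, 150 mm high, standing loose; origin at the centre of its foot
There are look-alikes about, which are no part of the job. Leave any turquoise look-alike of the filter alone.

How it is judged:
On the way, in this order (a step that is already met when the one before it is completed fails the run):
1. the strap is swung fully home onto the keeper stud while the lever is still up (value of joint strap below 0.04 rad and value of joint lever below 0.6 rad), for 0.2 s.
2. the cam lever is pushed down to its stop with the strap home (value of joint lever above 1.26 rad and value of joint strap below 0.04 rad), for 0.2 s.
At the end, for the whole second after the job is handed in: The strap is home on the stud (joint within 0.04 rad of 0) and the lever is down at rest (joint above 1.26 of 1.36); the filter stands upright, within 20 mm of where it stood, its keeper stud within 30 mm (all of step 2 and velocity of joint lever between -0.05 and 0.05 rad/s and distance of filter from where it was at the start of the episode below 0.02 m and distance of keeper from where it was at the start of the episode below 0.03 m and angle between filter's own z axis and vertical below 0.05 rad and linear speed of filter below 0.02 m/s); the robot touches nothing.
It fails at once if the lever is pushed down (past 0.7) while the strap is not home (value of joint lever above 0.7 rad and value of joint strap above 0.1 rad).
It fails at once if the filter is shoved or turned (origin 25 mm, stud 35 mm), lifted by 8 mm or tipped (0.12 rad) (distance of filter from where it was at the start of the episode above 0.025 m or distance of keeper from where it was at the start of the episode above 0.035 m or height (world z) of filter above 0.008 m or angle between filter's own z axis and vertical above 0.12 rad).
It fails at once if a bottle, jar or beaker is moved by more than 20 mm or tipped over (distance of any of beaker, bottle, jar, washer from where it was at the start of the episode above 0.02 m or angle between any of beaker, bottle, jar, washer's own z axis and vertical above 0.3 rad).
It fails at once if the arm or the gripper's body, not the fingers, pushes on the filter, its strap or its lever with over 3 N (contact force between the arm and filter above 3 N).
It also fails if it takes over 58 s, if anything falls off the work surface, if the arm or the gripper's body presses on something with over 40 N, if the wrist force passes 120 N, or if a joint passes its speed limit or range.

## Working session

There is one attempt and no reset: what is moved stays moved. The work goes in short steps, Python scripts to look and compute and a tool call to move; the robot and the scene stay as the last step left them, time stands still between calls to the robot, and variables do not carry over. Pictures are saved under pics/ and viewed, at most 10 in all, crops included, and the job is handed in when it is done.

Besides the shell and the picture viewer there is one more tool, called after "Request:" as name(argument=value, ...) on one line, values as JSON. servo_tool: Moves the arm, as the interface text tells. Its arguments: {"type":"object","properties":{"turn":{"type":"array"},"slide":{"type":"array"},"hand":{"type":"array"},"squeeze":{"type":"number"}},"required":["turn","slide","hand"]}

```bash
mkdir -p pics
cat > h.py <<'E'
from bench import r
import numpy as np, cv2
def snap(n,tag):
    im,d=r.grab_frame(n); c=r.get_calibration(n)
    cv2.imwrite(f'pics/{tag}.png',im[:,:,::-1]); np.savez(f'pics/{tag}.npz',im=im,d=d,R=c['R'],t=c['t'],k=[c['fovy'],c['cx'],c['cy']])
def world(tag):
    z=np.load(f'pics/{tag}.npz'); d=z['d']; h,w=d.shape; f=h/2/np.tan(np.radians(z['k'][0])/2)
    v,u=np.mgrid[:h,:w]; P=np.stack([(u-z['k'][1])/f*d,(v-z['k'][2])/f*d,d],-1)
    return z['im'],d,(P-z['t'])@z['R']
def proj(tag,X):
    z=np.load(f'pics/{tag}.npz'); f=z['d'].shape[0]/2/np.tan(np.radians(z['k'][0])/2)
    p=z['R']@np.array(X)+z['t']; return p[:2]/p[2]*f+z['k'][1:]
E
python3 -c "
from h import *
snap('side','s0');snap('top','t0')
print(r.get_obs())
for n in('side','top'):
  c=r.get_calibration(n);print(n,-np.array(c['R']).T@c['t'],np.array(c['R'])[2])
"
```

```text
{'clock': 0.1, 'joints': array([ 1.13092234,  0.47772229,  0.02234269,  1.55634248, -0.01149388,
        1.10930956, -0.08310249]), 'qvel': array([ 1.38596784e-03, -3.33394749e-03,  1.83728872e-05, -2.40829562e-03,
       -1.74168746e-03, -2.33442220e-04,  3.04151461e-04]), 'tau': array([ 3.90081070e-03, -5.97759748e+01,  1.61353290e+00, -2.81955385e+01,
        1.28983162e-02,  4.99081696e-03,  1.48504432e-05]), 'tcp_pos': array([ 0.21967581, -0.63768973,  0.23042396]), 'orientation': array([-3.09687719e+00, -5.18528839e-01,  6.22291894e-04]), 'contact_force': array([ 1.07912332, -0.0222994 ,  0.49003582]), 'moment': array([0.04647078, 0.03605083, 0.0426481 ]), 'gripper_force': 0.0, 'grip_width': 0.08550979521934732}
side [-0.22128068  0.83702316  1.20404503] [ 0.52164124 -0.50445014 -0.68805557]
top [0.4287383  0.0440148  1.38452983] [ 0.12313826  0.00340091 -0.9923837 ]
```

View pics/t0.png

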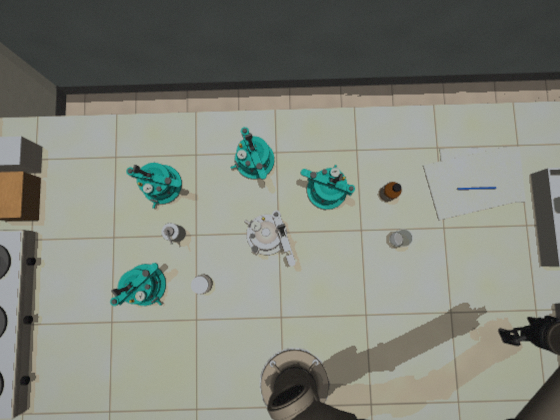

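View pics/s0.png

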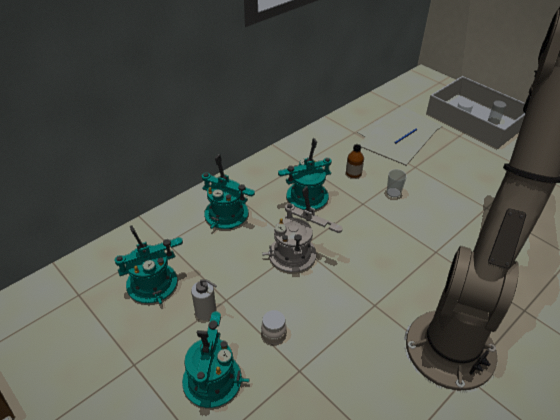

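The steel filter is at about (267,235) in top and (293,242) in side. The strap points right and down in top, from about (278,218) to (292,265). I'll enlarge both.

```bash
python3 -c "
from h import *
a=cv2.imread('pics/t0.png')[195:280,225:315];b=cv2.imread('pics/s0.png')[175:280,250:350]
a=cv2.resize(a,(400,378),interpolation=cv2.INTER_CUBIC);b=cv2.resize(b,(400,420),interpolation=cv2.INTER_CUBIC)
a=cv2.copyMakeBorder(a,0,42,0,0,0);cv2.imwrite('pics/c0.png',np.hstack([a,b]))
for tg,(v0,v1,u0,u1) in dict(t0=(195,280,225,315),s0=(175,280,250,350)).items():
  im,d,W=world(tg);W=W[v0:v1,u0:u1].reshape(-1,3);I=im[v0:v1,u0:u1].reshape(-1,3).astype(int)
  m=(W[:,2]>.108)&(W[:,2]<.116)&(np.ptp(I,axis=1)<45)
  m2=(W[:,2]>.137)&(W[:,2]<.149)&(np.ptp(I,axis=1)<45)
  print(tg,m.sum(),W[m].mean(0),W[m].min(0),W[m].max(0));
  Q=W[m2];print(len(Q),Q[::max(1,len(Q)//40)].round(3).tolist())
  m3=W[:,2]>.16;print(W[m3][::max(1,m3.sum()//15)].round(3).tolist())
"
```

```text
t0 425 [0.51548093 0.08634623 0.11221145] [0.46684901 0.03995424 0.10800332] [0.57790991 0.14036988 0.11597717]
280 [[0.589, 0.054, 0.148], [0.583, 0.057, 0.148], [0.575, 0.038, 0.149], [0.57, 0.051, 0.146], [0.567, 0.041, 0.141], [0.563, 0.038, 0.145], [0.56, 0.038, 0.143], [0.556, 0.042, 0.144], [0.553, 0.042, 0.145], [0.55, 0.039, 0.142], [0.547, 0.042, 0.143], [0.54, 0.049, 0.144], [0.504, 0.04, 0.146], [0.5, 0.03, 0.144], [0.497, 0.034, 0.147], [0.494, 0.034, 0.146], [0.491, 0.034, 0.143], [0.49, 0.011, 0.141], [0.487, 0.014, 0.143], [0.483, 0.015, 0.145], [0.48, 0.011, 0.146], [0.477, 0.015, 0.145], [0.474, 0.018, 0.147], [0.471, 0.022, 0.148], [0.468, 0.025, 0.138], [0.464, 0.028, 0.143], [0.464, 0.005, 0.145], [0.46, 0.006, 0.146], [0.457, 0.119, 0.147], [0.447, -0.001, 0.141], [0.441, 0.013, 0.144], [0.438, 0.01, 0.144], [0.435, 0.01, 0.146], [0.432, 0.01, 0.146], [0.428, 0.01, 0.145], [0.425, 0.013, 0.147], [0.422, 0.013, 0.142], [0.419, 0.013, 0.145], [0.416, 0.014, 0.147], [0.412, 0.01, 0.139]]
[[0.429, 0.044, 1.385], [0.429, 0.044, 1.385], [0.533, 0.03, 0.245], [0.531, 0
[... 1033 characters left out ...]
 0.142], [0.466, 0.026, 0.147], [0.452, 0.002, 0.141], [0.461, 0.023, 0.144], [0.436, -0.001, 0.147], [0.443, 0.004, 0.141], [0.452, 0.019, 0.14], [0.425, -0.007, 0.142], [0.429, 0.006, 0.144], [0.433, 0.019, 0.146], [0.416, -0.002, 0.144], [0.421, 0.01, 0.145], [0.423, 0.016, 0.143], [0.419, 0.012, 0.139], [0.409, 0.011, 0.142], [0.461, 0.129, 0.148]]
[[-0.221, 0.837, 1.204], [-0.221, 0.837, 1.204], [0.523, 0.037, 0.241], [0.525, 0.026, 0.225], [0.52, 0.044, 0.228], [0.524, 0.034, 0.207], [0.517, 0.037, 0.202], [0.514, 0.035, 0.191], [0.511, 0.033, 0.18], [0.516, 0.035, 0.17], [0.509, 0.035, 0.17], [0.502, 0.033, 0.17], [-0.221, 0.837, 1.204], [-0.221, 0.837, 1.204], [-0.221, 0.837, 1.204]]
```

View pics/c0.png

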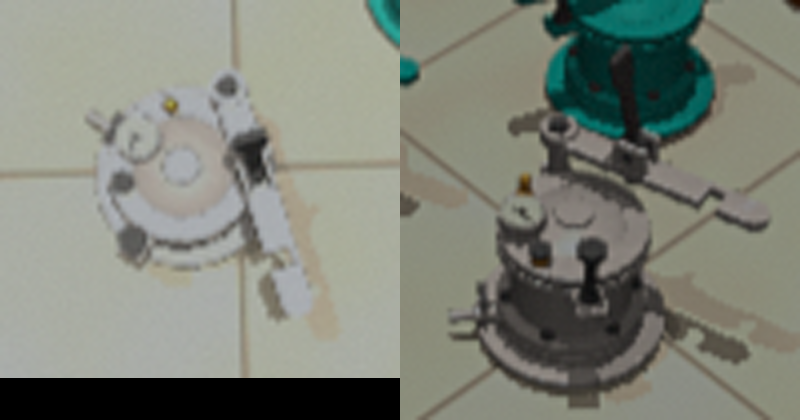

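Crop: hinge cap at top pixel (276,214), keeper stud head at (255,249), notch facing left (towards stud), lever standing near the strap middle. Next I'll locate these and the neighbours.

```bash
python3 -c "
from h import *
im,d,W=world('t0')
def at(u,v,h,tg='t0'):
  z=np.load(f'pics/{tg}.npz'); f=210/np.tan(np.radians(z['k'][0])/2)
  R=z['R'];o=-R.T@z['t'];q=R.T@np.array([(u-z['k'][1])/f,(v-z['k'][2])/f,1]);return (o+q*(h-o[2])/q[2]).round(4)
H=at(276,213.7,.1525);K=at(254.7,249,.155);print('top H',H,'K',K,np.linalg.norm((H-K)[:2]))
H2=at(250+157/4,175+125/4,.1525,'s0');K2=at(250+192/4,175+247/4,.155,'s0');print('side H',H2,'K',K2,np.linalg.norm((H2-K2)[:2]))
print('boss top',at(225+182/4.44,195+166/4.44,.124))
for n,u,v,h in [('washer',174,233,.12),('jar',202,285,.07),('bottle',393,190,.12),('beaker',398,240,.08),('turqR',330,186,.12),('turqU',255,155,.12)]: print(n,at(u,v,h))
for tg in('t0','s0'):
  im,d,W=world(tg);P=W.reshape(-1,3)
  m=(P[:,2]>.139)&(P[:,2]<.149)&(P[:,0]>.40)&(P[:,0]<.56)&(P[:,1]>-.03)&(P[:,1]<.058)
  Q=P[m][:,:2];c=Q.mean(0);u,s,vt=np.linalg.svd(Q-c);print(tg,m.sum(),c,vt[0],'end',np.sort((Q-c)@vt[0])[[0,3,-4,-1]],np.percentile((Q-c)@vt[1],[3,97]))
"
```

```text
top H [0.5796 0.0475 0.1525] K [0.4667 0.1195 0.155 ] 0.1339044808809623
side H [0.5711 0.0508 0.1525] K [0.462  0.1207 0.155 ] 0.12957167900432565
boss top [0.5215 0.0826 0.124 ]
washer [0.5289 0.3898 0.12  ]
jar [0.3524 0.3072 0.07  ]
bottle [ 0.6522 -0.3491  0.12  ]
beaker [ 0.4853 -0.3669  0.08  ]
turqR [ 0.6724 -0.1376  0.12  ]
turqU [0.7879 0.1135 0.12  ]
t0 233 [0.47587749 0.01957841] [-0.95602806 -0.29327522] end [-0.09044725 -0.08742692  0.06565268  0.0686    ] [-0.01139426  0.01134636]
s0 277 [0.47932777 0.02070329] [-0.95302386 -0.30289524] end [-0.08574138 -0.08269252  0.0742086   0.0758252 ] [-0.01395861  0.01236783]
```

Request:
servo_tool(turn=[[0,0,0],[0,0,0],[0,0,0],[0,0,0],[0,0,0],[0,0,0],[0,0,0],[0,0,0]], slide=[[0.6,1.5,0],[1.2,3.1,0],[1.8,4.7,0],[2.5,6.3,0],[3.1,7.9,0],[3.7,9.5,0],[4.4,11.1,0],[5,12.7,0]], hand=[0,0,0,0,0,0,0,0])

```text
clock: 1.1
tcp_pos: [0.3703, -0.2554, 0.2312]
orientation: [3.098, 0.519, 0.0]
contact_force: [0.7, 0.3, 0.6]
grip_width: 0.0002
gripper_force: 0.0
```

Request:
servo_tool(turn=[[0,0,0],[0,0,0],[0,0,0],[0,0,0],[0,0,0],[0,0,0],[0,0,0],[0,0,0]], slide=[[0.6,1.5,0],[1.2,3,0],[1.8,4.5,0],[2.3,5.7,0],[2.6,6.6,0],[2.7,6.9,-0.4],[2.7,6.9,-0.8],[2.7,6.9,-0.8]], hand=[0,0,0,0,0,0,0,0])

```text
clock: 2.1
tcp_pos: [0.4493, -0.0516, 0.2056]
orientation: [-3.098, -0.516, 0.006]
contact_force: [0.6, 0.3, 0.3]
grip_width: 0.0001
gripper_force: 0.0
```

```bash
python3 -c "
from h import *
snap('top','t1');snap('side','s1');o=r.get_obs();print(o['joints'].round(3),o['grip_width'])
a=cv2.imread('pics/t1.png')[195:295,225:325];b=cv2.imread('pics/s1.png')[165:285,250:370]
cv2.imwrite('pics/c1.png',np.hstack([cv2.resize(x,(400,400),interpolation=cv2.INTER_CUBIC) for x in(a,b)]))"
```

```text
[ 0.341  0.166 -0.401  2.067  0.081  0.923 -1.345] 6.97928792369105e-05
```

View pics/c1.png

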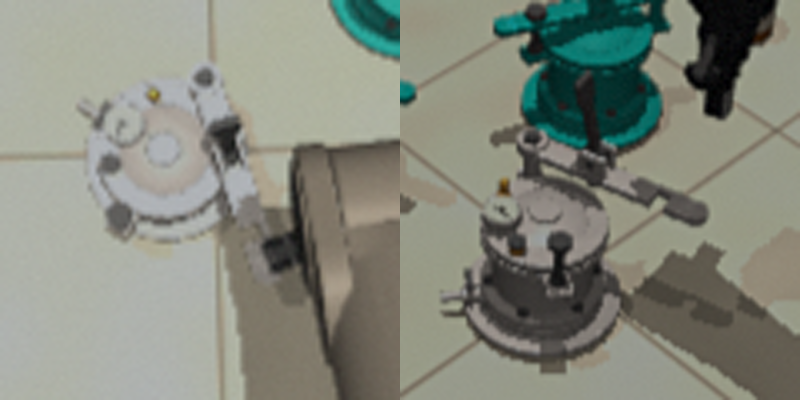

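Finger is right of the strap end (crop (275,250)), clear of everything. Working out the arc.

```bash
python3 -c "
import numpy as np
H=np.array([.576,.049]);p0=np.array([.4493,-.0516])
for a in [200,197,190,180,170,160,155,150,147.4,145,142,138]:
  c,s=np.cos(np.radians(a)),np.sin(np.radians(a))
  p=H+.143*np.array([c,s])+.0265*np.array([-s,c]);print(a,p.round(4),np.hypot(*p).round(3),'units',((p-p0)/.03).round(2),'turn',(a-197)/5)
"
```

```text
200 [ 0.4507 -0.0248] 0.451 units [0.05 0.89] turn 0.6
197 [ 0.447  -0.0182] 0.447 units [-0.08  1.11] turn 0.0
190 [ 0.4398 -0.0019] 0.44 units [-0.32  1.66] turn -1.4
180 [0.433  0.0225] 0.434 units [-0.54  2.47] turn -3.4
170 [0.4306 0.0477] 0.433 units [-0.62  3.31] turn -5.4
160 [0.4326 0.073 ] 0.439 units [-0.56  4.15] turn -7.4
155 [0.4352 0.0854] 0.444 units [-0.47  4.57] turn -8.4
150 [0.4389 0.0976] 0.45 units [-0.35  4.97] turn -9.4
147.4 [0.4413 0.1037] 0.453 units [-0.27  5.18] turn -9.919999999999998
145 [0.4437 0.1093] 0.457 units [-0.19  5.36] turn -10.4
142 [0.447  0.1162] 0.462 units [-0.08  5.59] turn -11.0
138 [0.452 0.125] 0.469 units [0.09 5.89] turn -11.8
```

Request:
servo_tool(turn=[[0,0,0],[0,0,0],[0,0,0],[0,0,0],[0,0,0]], slide=[[0.1,0,-0.8],[0.1,0,-1.6],[0.1,0,-2.3],[0.1,0,-2.5],[0.1,0,-2.5]], hand=[0,0,0,0,0])

```text
clock: 2.82
tcp_pos: [0.454, -0.0505, 0.1326]
orientation: [3.099, 0.518, 0.0]
contact_force: [0.0, 0.1, -0.1]
grip_width: -0.0002
gripper_force: 0.0
```

Request:
servo_tool(turn=[[0,0,0],[0,0,-0.4],[0,0,-1.4],[0,0,-2.4],[0,0,-3.4],[0,0,-4.4],[0,0,-5.4],[0,0,-6.4]], slide=[[-0.1,0.8,0],[-0.3,1.2,0],[-0.45,1.6,0],[-0.6,2,0],[-0.7,2.4,0],[-0.75,2.85,0],[-0.78,3.25,0],[-0.76,3.7,0]], hand=[0,0,0,0,0,0,0,0])

```text
clock: 3.82
tcp_pos: [0.4324, 0.0606, 0.1337]
orientation: [-3.121, 0.362, -0.005]
contact_force: [1.7, -0.9, -0.4]
grip_width: 0.0001
gripper_force: 0.9
```

```bash
python3 -c "
from h import *
snap('top','t2');snap('side','s2');o=r.get_obs();print(o['joints'].round(3),o['contact_force'])
a=cv2.imread('pics/t2.png')[195:295,225:325];b=cv2.imread('pics/s2.png')[165:285,250:370]
cv2.imwrite('pics/c2.png',np.hstack([cv2.resize(x,(400,400),interpolation=cv2.INTER_CUBIC) for x in(a,b)]))"
```

```text
[ 0.03   0.244 -0.355  2.179  0.126  0.735 -2.205] [ 0.49597584 -1.04448989 -0.23803717]
```

View pics/c2.png

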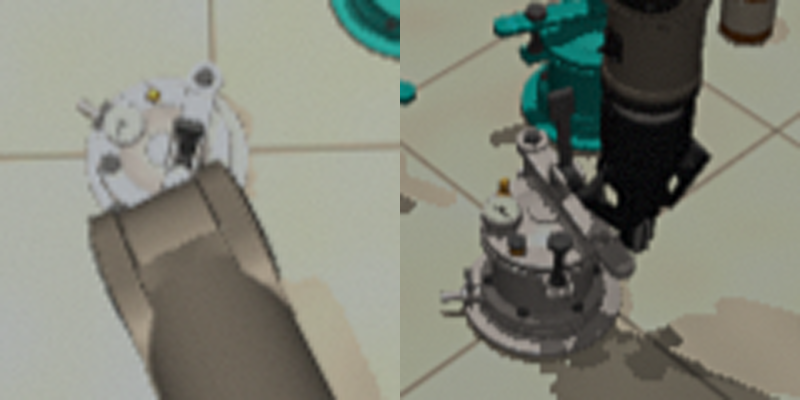

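Request:
servo_tool(turn=[[0,0,-0.5],[0,0,-1],[0,0,-1.5],[0,0,-2],[0,0,-2.5],[0,0,-3],[0,0,-3],[0,0,-3]], slide=[[0.02,0.2,0],[0.05,0.4,0],[0.09,0.6,0],[0.13,0.8,0],[0.2,1.0,0],[0.25,1.2,0],[0.29,1.3,0],[0.29,1.3,0]], hand=[0,0,0,0,0,0,0,0])

```text
clock: 4.92
tcp_pos: [0.4401, 0.0996, 0.1326]
orientation: [-3.049, 0.758, -0.001]
contact_force: [-1.8, 0.0, 1.2]
grip_width: -0.0
gripper_force: 0.1
```

Request:
servo_tool(turn=[[0,0,0],[0,0,0],[0,0,0],[0,0,0]], slide=[[0.05,0.07,0],[0.09,0.14,0],[0.13,0.2,0],[0.13,0.2,0]], hand=[0,0,0,0])

```text
clock: 5.42
tcp_pos: [0.4429, 0.1049, 0.132]
orientation: [3.046, -0.76, -0.003]
contact_force: [-3.1, -3.3, 3.5]
grip_width: -0.0
gripper_force: 2.5
```

Request:
servo_tool(turn=[[0,0,0],[0,0,0],[0,0,0]], slide=[[0.03,0.05,0],[0.05,0.09,0],[0.05,0.09,0]], hand=[0,0,0])

```text
clock: 5.8
tcp_pos: [0.443, 0.1054, 0.1318]
orientation: [3.042, -0.761, -0.006]
contact_force: [-6.7, -10.7, 8.4]
grip_width: 0.0
gripper_force: 6.2
```

```bash
python3 -c "
from h import *
snap('top','t3');snap('side','s3');o=r.get_obs();print(o['joints'].round(3),o['contact_force'],o['tcp_pos'])
a=cv2.imread('pics/t3.png')[195:295,225:325];b=cv2.imread('pics/s3.png')[165:285,240:360]
cv2.imwrite('pics/c3.png',np.hstack([cv2.resize(x,(400,400),interpolation=cv2.INTER_CUBIC) for x in(a,b)]))"
```

```text
[-0.092  0.276 -0.322  2.136  0.13   0.753 -2.559] [-6.38900786 -9.64097432  8.44175179] [0.44299156 0.1053685  0.13177532]
```

View pics/c3.png

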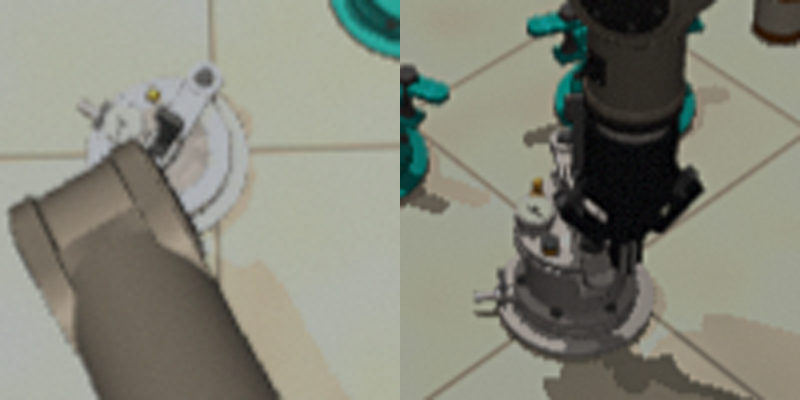

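Strap is over the middle of the lid and the force rose stiffly at the expected spot, so it is home. Backing off and going up.

Request:
servo_tool(turn=[[0,0,0],[0,0,0],[0,0,0],[0,0,0],[0,0,0],[0,0,0],[0,0,0],[0,0,0]], slide=[[-0.2,-0.4,0],[-0.4,-0.9,0],[-0.4,-0.9,0.5],[-0.4,-0.9,1.5],[-0.4,-0.9,2.7],[-0.4,-0.9,3.9],[-0.4,-0.9,4.5],[-0.4,-0.9,4.5]], hand=[0,0,0,0,0,0,0,0])

```text
clock: 6.9
tcp_pos: [0.4344, 0.0823, 0.2696]
orientation: [-3.046, 0.759, -0.007]
contact_force: [-0.0, 0.6, -0.2]
grip_width: 0.0001
gripper_force: 0.0
```

```bash
python3 -c "
from h import *
snap('top','t4');snap('side','s4');o=r.get_obs();print(o['joints'].round(3),o['contact_force'],o['tcp_pos'])
a=cv2.imread('pics/t4.png')[195:295,225:325];b=cv2.imread('pics/s4.png')[165:285,240:360]
cv2.imwrite('pics/c4.png',np.hstack([cv2.resize(x,(400,400),interpolation=cv2.INTER_CUBIC) for x in(a,b)]))
for tg in('t4','s4'):
  im,d,W=world(tg);P=W.reshape(-1,3)
  m=(abs(P[:,0]-.525)<.05)&(abs(P[:,1]-.08)<.04)
  for lo,hi in((.18,.21),(.215,.235),(.235,.25)):
    n=m&(P[:,2]>lo)&(P[:,2]<hi);print(tg,lo,n.sum(),P[n].mean(0) if n.any() else '')
  m=(P[:,2]>.139)&(P[:,2]<.149)&(P[:,0]>.44)&(P[:,0]<.57)&(abs((P[:,0]-.576)*.539+(P[:,1]-.049)*.842)<.025)
  Q=P[m][:,:2];c=Q.mean(0);u,s,vt=np.linalg.svd(Q-c);print(m.sum(),c,vt[0])
"
```

```text
[-0.011  0.066 -0.329  2.023  0.025  1.056 -2.411] [ 0.08459209 -0.6469977   0.12610905] [0.4330382  0.08165704 0.26726981]
t4 0.18 11 [0.52576787 0.08216268 0.19612786]
t4 0.215 10 [0.5302953  0.07657318 0.22777815]
t4 0.235 25 [0.53679811 0.07568187 0.24321347]
82 [0.54821406 0.06714818] [-0.75587349  0.6547177 ]
s4 0.18 39 [0.52454712 0.08045538 0.19616259]
s4 0.215 50 [0.53072819 0.07645008 0.2270587 ]
s4 0.235 29 [0.53346372 0.07436156 0.24058116]
190 [0.49563338 0.10136838] [-0.83974496  0.54298103]
```

View pics/c4.png

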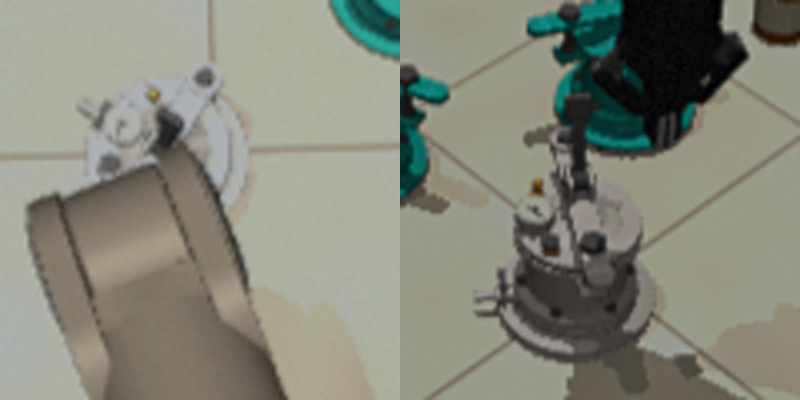

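Request:
servo_tool(turn=[[0,0,0],[0,0,0],[0,0,0],[0,0,0],[0,0,0],[0,0,0]], slide=[[0.6,0.4,0],[1.3,0.7,0],[1.9,0.7,-0.3],[2.1,0.56,-0.9],[2.1,0.56,-1.3],[2.1,0.56,-1.3]], hand=[0,0,0,0,0,0])

```text
clock: 7.75
tcp_pos: [0.4945, 0.0978, 0.2266]
orientation: [3.047, -0.759, -0.005]
contact_force: [-0.8, -0.5, -0.2]
grip_width: 0.0001
gripper_force: 0.0
```

```bash
python3 -c "
from h import *
o=r.get_obs();print(o['contact_force'],o['tcp_pos'])
p=np.array([.521,.0835]);e=np.array([.842,-.539]);p0=np.array([.4333+.063,.0817+.0168,.2664-.039])
for a,L in [(80,68),(72,69),(64,70),(56,71),(48,72),(40,73),(32,74),(24,76),(16,78),(8,80),(2,80),(-4,80)]:
  A=np.radians(a);s=(L*np.cos(A)-4*np.sin(A)-11)/1e3;z=.16+(L*np.sin(A)+4*np.cos(A))/1e3
  q=np.r_[p+e*s,z];print(a,round(s,4),q.round(4),((q-p0)/.03).round(2))
"
```

```text
[-0.80378713 -0.50985749 -0.1770579 ] [0.49450749 0.09783688 0.22662495]
80 -0.0031 [0.5184 0.0852 0.2277] [ 0.74 -0.44  0.01]
72 0.0065 [0.5265 0.08   0.2269] [ 1.01 -0.62 -0.02]
64 0.0161 [0.5345 0.0748 0.2247] [ 1.27 -0.79 -0.09]
56 0.0254 [0.5424 0.0698 0.2211] [ 1.54 -0.96 -0.21]
48 0.0342 [0.5498 0.0651 0.2162] [ 1.78 -1.11 -0.37]
40 0.0424 [0.5567 0.0607 0.21  ] [ 2.01 -1.26 -0.58]
32 0.0496 [0.5628 0.0567 0.2026] [ 2.22 -1.39 -0.83]
24 0.0568 [0.5688 0.0529 0.1946] [ 2.42 -1.52 -1.09]
16 0.0629 [0.5739 0.0496 0.1853] [ 2.59 -1.63 -1.4 ]
8 0.0677 [0.578  0.047  0.1751] [ 2.72 -1.72 -1.74]
2 0.0688 [0.5789 0.0464 0.1668] [ 2.75 -1.74 -2.02]
-4 0.0691 [0.5792 0.0463 0.1584] [ 2.76 -1.74 -2.3 ]
```

Request:
servo_tool(turn=[[0,0,0],[0,0,0],[0,0,0],[0,0,0],[0,0,0],[0,0,0],[0,0,0],[0,0,0]], slide=[[0.35,-0.2,0],[0.6,-0.35,0],[0.8,-0.48,0],[1,-0.62,-0.02],[1.14,-0.7,-0.05],[1.27,-0.79,-0.09],[1.4,-0.87,-0.15],[1.54,-0.96,-0.21]], hand=[0,0,0,0,0,0,0,0])

```text
clock: 8.75
tcp_pos: [0.5417, 0.0698, 0.2213]
orientation: [3.048, -0.759, -0.003]
contact_force: [-4.7, 3.6, -0.1]
grip_width: 0.0001
gripper_force: 2.4
```

Request:
servo_tool(turn=[[0,0,0],[0,0,0],[0,0,0],[0,0,0],[0,0,0],[0,0,0],[0,0,0],[0,0,0]], slide=[[0.24,-0.15,-0.16],[0.47,-0.3,-0.37],[0.68,-0.43,-0.62],[0.88,-0.56,-0.88],[1.05,-0.67,-1.19],[1.18,-0.76,-1.53],[1.21,-0.78,-1.75],[1.21,-0.78,-1.8]], hand=[0,0,0,0,0,0,0,0])

```text
clock: 9.75
tcp_pos: [0.5794, 0.0459, 0.168]
orientation: [-3.048, 0.76, -0.002]
contact_force: [-0.1, 1.5, 3.4]
grip_width: -0.0001
gripper_force: 2.1
```

Request:
servo_tool(turn=[[0,0,0],[0,0,0],[0,0,0],[0,0,0]], slide=[[0,0,-0.08],[0,0,-0.15],[0,0,-0.2],[0,0,-0.2]], hand=[0,0,0,0])

```text
clock: 10.25
tcp_pos: [0.581, 0.0454, 0.1665]
orientation: [-3.048, 0.761, -0.01]
contact_force: [-7.9, -1.0, 28.9]
grip_width: 0.0002
gripper_force: 14.4
```

Force climbed to 29 N at the expected height, so the lever is on its stop. Lifting clear and checking.

Request:
servo_tool(turn=[[0,0,0],[0,0,0],[0,0,0],[0,0,0],[0,0,0],[0,0,0],[0,0,0],[0,0,0]], slide=[[0,0,0.3],[0,0,1],[0,0,2],[0,0,3.5],[0.3,-1.5,4.5],[0.6,-3,4.5],[0.6,-4.5,4.5],[0.6,-6,4.5]], hand=[0,0,0,0,0,0,0,0])

```text
clock: 11.25
tcp_pos: [0.5965, -0.1363, 0.2968]
orientation: [3.047, -0.761, 0.001]
contact_force: [-0.1, -0.6, -0.4]
grip_width: 0.0002
gripper_force: 0.0
```

```bash
python3 -c "
from h import *
snap('top','t5');snap('side','s5');o=r.get_obs();print(o['contact_force'],o['tcp_pos'])
a=cv2.imread('pics/t5.png')[195:295,225:325];b=cv2.imread('pics/s5.png')[165:285,240:360]
cv2.imwrite('pics/c5.png',np.hstack([cv2.resize(x,(400,400),interpolation=cv2.INTER_CUBIC) for x in(a,b)]))
p=np.array([.521,.0835]);e=np.array([.842,-.539])
for tg in('t5','s5'):
  im,d,W=world(tg);P=W.reshape(-1,3);q=P[:,:2]-p;s=q@e;l=q@[.539,.842]
  for lo in(-.1,-.08,.02,.04,.06,.07,.08):
    n=(abs(l)<.008)&(s>lo)&(s<lo+.01)&(P[:,2]>.13)&(P[:,2]<.3);print(tg,lo,n.sum(),np.median(P[n,2]).round(4) if n.any() else '')
  m=(P[:,2]>.139)&(P[:,2]<.149)&(s<-.02)&(s>-.12)&(abs(l)<.025);Q=P[m][:,:2];c=Q.mean(0);print(m.sum(),c,np.linalg.svd(Q-c)[2][0])
"
```

```text
[-1.07407341 -0.73487991  0.74968959] [ 0.59553574 -0.14215942  0.2964491 ]
t5 -0.1 15 0.1443
t5 -0.08 16 0.1487
t5 0.02 16 0.1631
t5 0.04 18 0.1639
t5 0.06 16 0.1663
t5 0.07 14 0.1657
t5 0.08 10 0.1661
152 [0.47017116 0.11904607] [-0.83807966  0.54554787]
s5 -0.1 14 0.1438
s5 -0.08 25 0.1483
s5 0.02 10 0.1622
s5 0.04 13 0.1633
s5 0.06 18 0.1641
s5 0.07 14 0.1662
s5 0.08 5 0.163
153 [0.46432449 0.12081516] [-0.83890761  0.54427384]
```

View pics/c5.png

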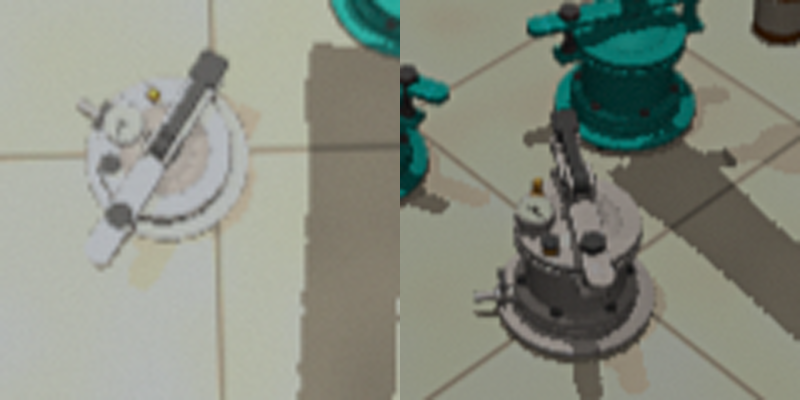

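The lever lies flat along the strap with its tip over the hinge, at about 0.166 m. The strap is home on the stud at crop (120,214), the filter has not moved, and the arm is clear.

```bash
python3 -c "
from h import *
print(r.hand_in())"
```

```text
the job is handed in; nothing more can be done
None
```

The strap is home on the keeper stud, the cam lever is down on its stop, the filter and glassware were not disturbed, and the job was handed in at about 11 s with no verdict returned.

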